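# Hang the sluice gate open on the taller post

### The job

Open the sluice gate of the demonstration channel: take the black handle on top of the gate's slotted lifting bar, pull the gate up, lean the bar over to the taller of the two notched posts and lower it until the bar's cross pin sits in the notch on top of that post and holds the gate up by itself. Then let go of it.

Things in the scene. Friction and masses are not known exactly. Their poses are not given: they have to be found in the camera images.
- bar_handle (a point): Middle of the gate bar's handle: level black cylinder, diameter 20 mm, 36 mm long along its x; starts about 240 mm up. Pinch it by its two flat ends (posts stand close on the other sides); it turns between the fingers as the bar leans. Gate slides only straight up (135 mm travel) and drops if let go; gate and bar weigh about 0.4 kg. Axes: x along the handle, z up the bar, y towards a post.
- bar_pin (a point): Middle of the bar's cross pin: 8 mm rod parallel to the handle, 45 mm below it along the bar, bridging the 14 mm slot between the bar's two 16 mm wide cheeks. The bar's foot is hinged to the gate's top, 95 mm from pin, 140 mm from handle; this pivot moves up and down midway between the posts. The bar leans only towards either post, up to 48 degrees, and keeps its lean. Axes as the handle's.
- tall_notch (a point): Middle of the notch floor in the top of the taller post, 241 mm above the table. Post: upright steel plate, 48 mm wide, 8 mm thick (goes into the bar's slot). Notch: 28 mm wide, 14 mm deep, between two prongs. Axes: z up, y across the notch, on the line between the posts, x parallel to the handle. A seated pin's middle is 4 mm above this floor, drawn against the prong nearer the gate's middle.
- short_notch (a point): Middle of the notch floor of the shorter post, 196 mm above the table; same form and axes, not the one wanted. The posts stand 128 mm apart, 64 mm to either side of the pivot's line; which side has the taller one varies.

How it is judged:
By the outcome, as a careful person would: the job done as asked, in the order asked, and still so for the second after the job is handed in, with the robot touching nothing.
It also fails if it takes over 29 s, if anything falls off the work surface, if the arm or the gripper's body presses on something with over 40 N, if the wrist force passes 120 N, or if a joint passes its speed limit or range.

### The arm

A 6-joint arm with a two-finger parallel gripper is mounted at the origin on the work surface. World frame = base frame: x ahead of the robot, y to its left, z up, the work surface at z = 0. Lengths are in m, angles in degrees, forces in N, time in s.
With the tool pointing down it reaches from about 0.3 to 0.75 m from the base axis. Payload 8.5 kg.
Tool frame: the origin (TCP) lies midway between the tips of the shut fingers; the grasp point (between the pads) lies env.tcp_to_grasp behind it (env.tcp_to_grasp is the distance from the TCP to the grasp point, in m); z points along the fingers, y is the line along which they close (so a half turn about z gives the same grasp; the last joint's range is limited). The gripper opens to 85 mm and grips with 20 to 120 N. Pads are 22 mm wide; open, the fingers measure 114 mm over their backs; the gripper's body (76 mm by 85 mm) begins 54 mm behind the grasp point. The pads swing forward as they close: fully open they stand 13 mm farther back than shut.
Start: joints at [64.784, 21.807, 74.336, -0, 83.858, -12.336], TCP at [0.123, 0.536, 0.231] pointing down, gripper open.
Joint ranges: [-178.18, 178.18], [-50.72, 133.34], [12.68, 142.11], [-81.47, 261.47], [9.98, 163.14], [-165.26, 165.26]. Speed limits (degrees/s): [136.94, 136.94, 180, 180, 180, 180].

### API

Orientations are given as a 3x3 rotation matrix whose columns are the frame's x, y, z axes.
In Python, from rig import observe, optics, job, env gives the robot as it stands. The module is installed in compiled form; this text tells all that it offers.
- The arm moves only by the shell command python3 -m jog 'ROWS' [FORCE]. ROWS is JSON, a list of rows, each a list of 7 numbers: the turn, a rotation vector about the tool's x, y, z in rad, then the shift along the tool's x, y, z in m, then the opening in per cent of the stroke, from 0 (shut) to 100 (fully open). A call has 1 to 10 rows; each row shifts and turns the commanded pose from where the row before left it, along the tool's axes as they then stand; what a row does not reach is not made up. A row lasts 1/8 s, in which the tool goes at most 62.5 mm and 10.7 degrees, less where a joint would pass 70% of its speed; a pose out of reach is approached as far as the arm can. A call is refused whole if a number of a shift passes 0.0625 or a number of a turn 0.188, either way. A call with a gripper value outside its range is refused whole. The fingers move at their own pace and stop on an object; FORCE is the grip in N (left out, the last holds). Time passes only in rows, so rows that do not move let the fingers close. It gives the time, the measured TCP pose, the force, the opening and the grip force at its end, in the units of the state.
- observe(): the state, without advancing time (a new reading comes with each control period).
- optics.get_image(name): name is "scene" or "top" or "wrist"; returns a dict with "pixels" (384x512x3 uint8, red, green, blue), "mtx" (3x3 intrinsics, pixels), "dist_coeffs" ([k1, k2, p1, p2, k3] as OpenCV has them; the pictures are not rectified), "rvec" (rotation vector, rad) and "tvec" (3), from world to camera coordinates, as OpenCV has them. Camera axes: x right, y down, z forward; pixel columns grow to the right and rows downward; lengths in m; the calibration is good to about 2 mm. A picture is of the moment at which its call begins. There is no depth.
- job.close_job(): hands the job in; it is judged then, once.
The state is a dict: "time_s": time; "q": joint angles; "qvel": joint speeds; "joint_efforts": joint torques, N m; "position": TCP position; "tool_rot": TCP orientation; "ft_force": force on the tool from outside, world axes, zero at the start; "wrist_torque": the same for the moment, N m; "grip_width": finger opening in m; "gripper_force": force on a finger pad.
Only numpy, scipy, OpenCV 4.12 (cv2) and the standard library are available. Lean on these libraries where they do the work, as an engineer would, in place of code of your own. Each camera call takes 0.05 s, during which the arm holds its last target. There are 200 camera calls.

## Working session

There is one attempt and no reset: what is moved stays moved. The work goes in short steps, Python scripts to look and compute and a shell command to move; the robot and the scene stay as the last step left them, time stands still between calls to the robot, and variables do not carry over. Pictures are saved under pics/ and viewed, at most 10 in all, crops included, and the job is handed in when it is done.

```bash
mkdir -p pics; cat > h.py <<'E'
import numpy as np, cv2, pickle
from rig import observe, optics, job, env
def snap(n,f):
    d=optics.get_image(n); pickle.dump(d,open(f'pics/{f}.pkl','wb')); cv2.imwrite(f'pics/{f}.png',d['pixels'][:,:,::-1]); return d
def load(f): return pickle.load(open(f'pics/{f}.pkl','rb'))
def ray(d,uv):
    p=cv2.undistortPoints(np.array([[uv]],float),np.array(d['mtx']),np.array(d['dist_coeffs']))[0,0]
    R=cv2.Rodrigues(np.array(d['rvec'],float))[0]; t=np.array(d['tvec'],float).ravel()
    return -R.T@t, (lambda v:v/np.linalg.norm(v))(R.T@np.array([p[0],p[1],1]))
def tri(*obs):
    A=np.zeros((3,3));b=np.zeros(3);L=[]
    for d,uv in obs:
        o,v=ray(d,uv);M=np.eye(3)-np.outer(v,v);A+=M;b+=M@o;L.append((o,v))
    x=np.linalg.solve(A,b); return x,[np.linalg.norm(np.cross(x-o,v)) for o,v in L]
def atz(d,uv,z):
    o,v=ray(d,uv); return o+v*(z-o[2])/v[2]
E
python3 - <<'E'
from h import *
a=snap('scene','s0');b=snap('top','t0');
cv2.imwrite('pics/st.png',np.vstack([a['pixels'],b['pixels']])[:,:,::-1][:, :] if 0 else cv2.resize(np.hstack([a['pixels'],b['pixels']])[:,:,::-1],(800,300)))
s=observe();print(s['position'],np.round(s['tool_rot'],3),s['grip_width'],env.tcp_to_grasp,s['time_s'])
E
```

```text
[0.12249549 0.5359281  0.23076597] [[-0.975  0.223 -0.001]
 [ 0.223  0.975 -0.001]
 [ 0.    -0.001 -1.   ]] 0.08551992379576273 0.0187 0.1
```

View pics/s0.png

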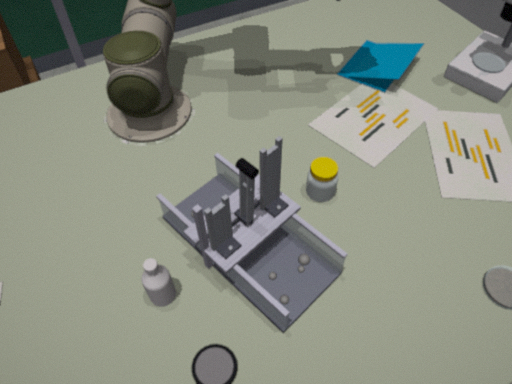

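View pics/t0.png

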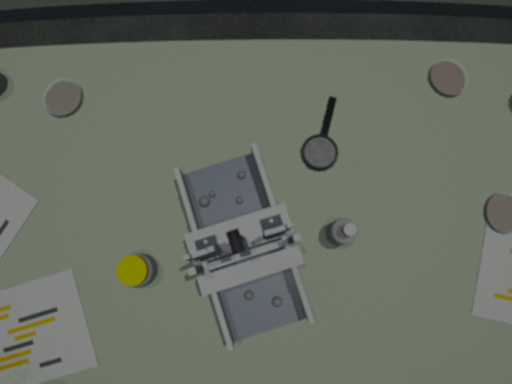

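The scene view shows the gate with its handle at about (247,168), the taller post right of it at about (271,145-210), and the shorter one at left, about (220,200-255). In the top view the handle is at about (237,241). I'll enlarge both.

```bash
python3 - <<'E'
from h import *
a=load('s0')['pixels'][125:275,180:320];b=load('t0')['pixels'][195:285,175:315]
f=lambda x,s:cv2.resize(x,None,fx=s,fy=s,interpolation=cv2.INTER_CUBIC)[:,:,::-1]
g=lambda x:np.clip(x.astype(float)*1.6,0,255).astype(np.uint8)
cv2.imwrite('pics/c1.png',f(a,4));cv2.imwrite('pics/c2.png',g(f(b,5.5)))
E
```

```text
(no output)
```

View pics/c1.png

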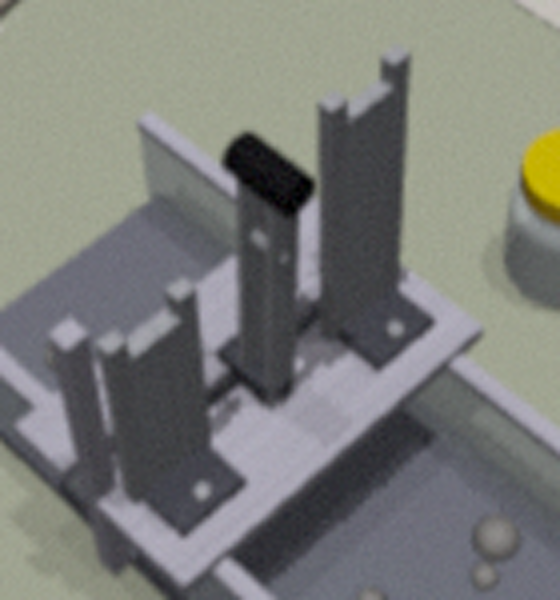

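View pics/c2.png

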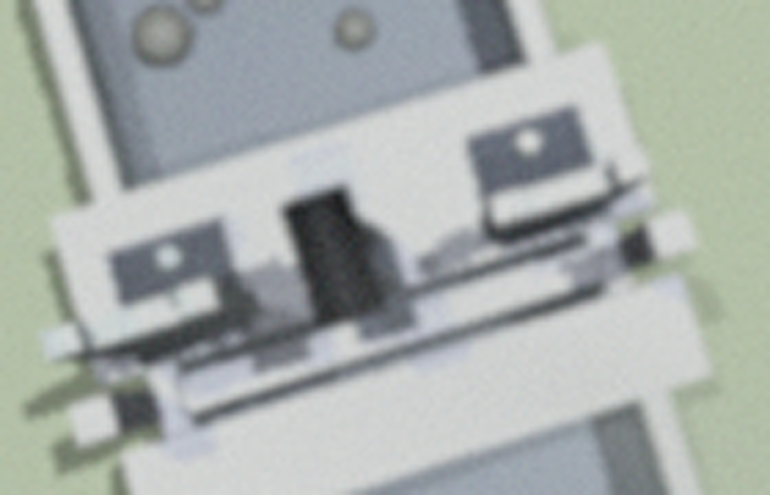

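Scene picture: handle middle at (247,168.3), tall notch at about (272.5,150), short notch at about (218.3,208.3). Top picture: handle at about (235.7,241.4), and the tall post on the left by the yellow jar.

```bash
python3 - <<'E'
from h import *
a=load('s0');b=load('t0')
h,e=tri((a,(247,168.3)),(b,(235.7,241.4)));print('handle',h,e, atz(a,(247,168.3),.24),atz(b,(235.7,241.4),.245))
T=atz(a,(272.5,150),.241);S=atz(a,(218.3,208.3),.196);print('tall',T,'short',S,np.linalg.norm((T-S)[:2]),(T+S)/2)
d=(T-S)[:2];print('yaw',np.degrees(np.arctan2(d[1],d[0])))
c=lambda x,y:(175+x/5.5,195+y/5.5)
# base strip edge & handle axis directions
for p,q,z in[((52,218),(605,45),.1),((130,460),(710,370),.1),((285,205),(322,323),.245),((345,187),(383,305),.245)]:
    v=atz(b,c(*q),z)-atz(b,c(*p),z);print(np.degrees(np.arctan2(v[1],v[0])),np.linalg.norm(v))
def pr(d,X):return cv2.projectPoints(np.array([X]),np.array(d['rvec'],float),np.array(d['tvec'],float),np.array(d['mtx']),np.array(d['dist_coeffs']))[0].ravel()
for X in(T,S):
  u=pr(b,X);print('in c2',(u-[175,195])*5.5)
E
```

```text
handle [0.48959746 0.0535242  0.23861808] [np.float64(0.0008164439503499979), np.float64(0.0008164439503499857)] [0.49093781 0.05379727 0.24      ] [0.48904779 0.05250981 0.245     ]
tall [0.47575243 0.11036767 0.241     ] short [ 0.51207611 -0.01199829  0.196     ] 0.12764340677051622 [0.49391427 0.04918469 0.2185    ]
yaw 106.5332391320721
-73.16425195314898 0.19596883482118502
-81.90447519079125 0.19564059359425442
-162.8071271064624 0.03381561756519715
-162.55646450252706 0.03392504345357284
in c2 [124.66920413 306.13888653]
in c2 [557.93498801 181.04181974]
```

The measurements agree: the posts come out 127.6 mm apart, the handle is at (0.490, 0.053, 0.24) and its yaw is about 17°. I'll raise and turn, then travel above it.

```bash
python3 -m jog '[[0,0,0.15,0,0,-0.0125,100],[0,0,0.15,0,0,-0.0125,100],[0,0,0.15,0,0,-0.0125,100],[0,0,0.15,0,0,-0.0125,100],[0,0,0.15,0,0,-0.0125,100],[0,0,0.15,0,0,-0.0125,100],[0,0,0.15,0,0,-0.0125,100],[0,0,0,-0.0475,0.0175,0,100],[0,0,0,-0.0475,0.0175,0,100],[0,0,0,-0.0475,0.0175,0,100]]'
python3 -m jog '[[0,0,0,-0.0475,0.0175,0,100],[0,0,0,-0.0475,0.0175,0,100],[0,0,0,-0.0475,0.0175,0,100],[0,0,0,-0.0475,0.0175,0,100],[0,0,0,-0.0475,0.0175,0,100],[0,0,0,-0.0475,0.0175,0,100],[0,0,0,-0.0475,0.0175,0,100],[0,0,0,-0.0475,0.0175,0,100],[0,0,0,-0.0475,0.0175,0,100],[0,0,0,0,0,0,100]]'
python3 - <<'E'
from h import *
d=snap('wrist','w1');s=observe();print(s['position'],np.round(s['tool_rot'],3),s['time_s'])
R=s['tool_rot'];h=np.array([.4896,.0535,.24]);print('handle in tool',np.array(R).T@(h-s['position']))
def pr(d,X):return cv2.projectPoints(np.array([X]),np.array(d['rvec'],float),np.array(d['tvec'],float),np.array(d['mtx']),np.array(d['dist_coeffs']))[0].ravel()
print(pr(d,h))
E
```

```text
time_s: 1.35
position: [0.2149, 0.4138, 0.3185]
tool_rot: [[-0.292, 0.956, -0.0], [0.956, 0.292, -0.001], [-0.0, -0.0, -1.0]]
ft_force: [0.0, 0.5, -0.3]
grip_width: 0.0854
gripper_force: 0.0
time_s: 2.6
position: [0.491, 0.0498, 0.3176]
tool_rot: [[-0.288, 0.958, -0.002], [0.958, 0.288, -0.0], [0.001, -0.002, -1.0]]
ft_force: [-0.6, -0.2, -0.3]
grip_width: 0.0852
gripper_force: 0.0
[0.4901     0.05121339 0.31802628] [[-0.29   0.957 -0.002]
 [ 0.957  0.29   0.   ]
 [ 0.001 -0.002 -1.   ]] 2.65
handle in tool [0.00226646 0.00030327 0.07802788]
[254.99623886 194.61274622]
```

View pics/w1.png

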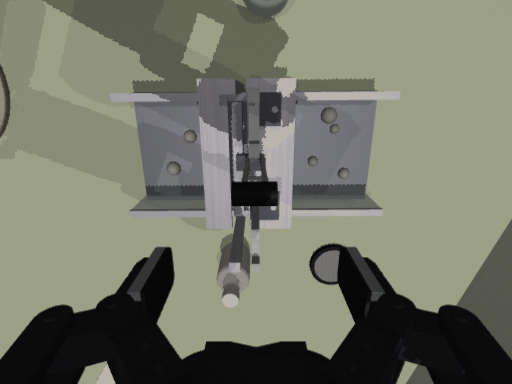

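The wrist view shows the handle spanning (231–279, 182–207), middle (255,194). The predicted position was (255,194.6), so I'll descend 100 mm and close.

```bash
python3 -m jog '[[0,0,0,0.002,0,0.025,100],[0,0,0,0,0,0.025,100],[0,0,0,0,0,0.025,100],[0,0,0,0,0,0.015,100],[0,0,0,0,0,0.01,100],[0,0,0,0,0,0,40],[0,0,0,0,0,0,30],[0,0,0,0,0,0,20],[0,0,0,0,0,0,20],[0,0,0,0,0,0,20]]' 60
python3 - <<'E'
from h import *
s=observe();print(s['position'],s['ft_force'],s['grip_width'],s['gripper_force'],s['time_s'])
E
```

```text
time_s: 3.9
position: [0.4889, 0.054, 0.2197]
tool_rot: [[-0.292, 0.956, 0.0], [0.956, 0.292, -0.0], [-0.001, 0.0, -1.0]]
ft_force: [-4.6, -0.4, 6.2]
grip_width: 0.0347
gripper_force: 60.0
[0.48886394 0.05401343 0.21966575] [-4.62492392 -0.4207166   6.17831053] 0.034706529024448485 59.95457947254181 3.9
```

```bash
python3 -m jog '[[0,0,0,0,0,-0.01,20],[0,0,0,0,0,-0.015,20],[0,0,0,0,0,-0.015,20],[0,0,0,0,0,-0.015,20],[0,0,0,0,0,-0.015,20],[0,0,0,0,0,-0.015,20],[0,0,0,0,0,-0.015,20],[0,0,0,0,0,0,20],[0,0,0,0,0,0,20]]' 60
python3 - <<'E'
from h import *
a=snap('scene','s2')['pixels'][90:265,170:330]
cv2.imwrite('pics/c3.png',cv2.resize(a,None,fx=3.4,fy=3.4,interpolation=cv2.INTER_CUBIC)[:,:,::-1])
E
```

```text
time_s: 5.03
position: [0.4888, 0.054, 0.3184]
tool_rot: [[-0.292, 0.957, -0.001], [0.957, 0.292, -0.0], [0.0, -0.001, -1.0]]
ft_force: [-3.6, -1.9, -4.6]
grip_width: 0.0355
gripper_force: 61.3
```

View pics/c3.png

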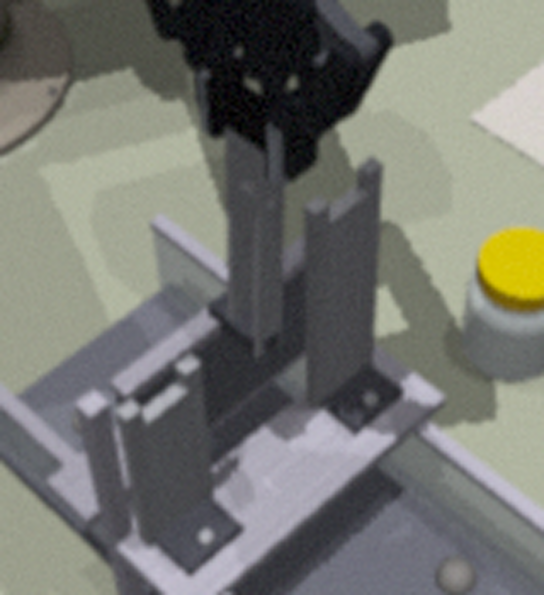

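The gate is up: its top is visible at (220,350) and the bar is upright between the posts, with about 4.6 N of weight on the wrist. Now I'll lean it in an arc towards the tall post.

```bash
python3 -m jog '[[0,0,0,0.007,0,0.0003,20],[0,0,0,0.0097,0,0.0011,20],[0,0,0,0.0096,0,0.0017,20],[0,0,0,0.0095,0,0.0023,20],[0,0,0,0.0093,0,0.003,20],[0,0,0,0.009,0,0.0037,20],[0,0,0,0.0088,0,0.0043,20],[0,0,0,0.0085,0,0.0049,20],[0,0,0,0.0081,0,0.0054,20],[0,0,0,0.0077,0,0.0061,20]]' 60
python3 -m jog '[[0,0,0,0,0,0,20],[0,0,0,0,0,0,20]]'
python3 - <<'E'
from h import *
a=snap('scene','s3')['pixels'][90:265,170:330]
cv2.imwrite('pics/c4.png',cv2.resize(a,None,fx=3.4,fy=3.4,interpolation=cv2.INTER_CUBIC)[:,:,::-1])
E
```

```text
time_s: 6.32
position: [0.4634, 0.1365, 0.2854]
tool_rot: [[-0.291, 0.957, -0.001], [0.957, 0.291, -0.004], [-0.003, -0.002, -1.0]]
ft_force: [-4.0, -7.9, -4.6]
grip_width: 0.0346
gripper_force: 60.1
time_s: 6.58
position: [0.4633, 0.1366, 0.2854]
tool_rot: [[-0.291, 0.957, -0.002], [0.957, 0.291, -0.003], [-0.002, -0.003, -1.0]]
ft_force: [-3.2, -7.7, -5.1]
grip_width: 0.0343
gripper_force: 60.2
```

View pics/c4.png

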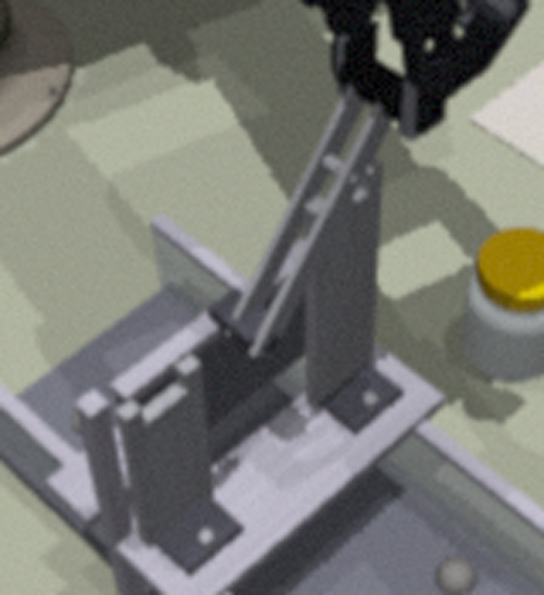

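The bar leans about 40° over the tall post with the plate in its slot. The pin should lie within a few mm of the notch's middle, so I'll lower it.

```bash
python3 -m jog '[[0,0,0,0,0,0.005,20],[0,0,0,0,0,0.006,20],[0,0,0,0,0,0.006,20],[0,0,0,0,0,0.005,20],[0,0,0,0,0,0,20]]' 60
python3 -m jog '[[0,0,0,0,0,0.002,20],[0,0,0,0,0,0.002,20],[0,0,0,0,0,0,20]]'
python3 - <<'E'
from h import *
a=snap('scene','s4')['pixels'][90:265,170:330]
cv2.imwrite('pics/c5.png',cv2.resize(a,None,fx=3.4,fy=3.4,interpolation=cv2.INTER_CUBIC)[:,:,::-1])
E
```

```text
time_s: 7.25
position: [0.4633, 0.1365, 0.2631]
tool_rot: [[-0.291, 0.957, -0.002], [0.957, 0.291, -0.003], [-0.002, -0.003, -1.0]]
ft_force: [-2.8, -7.5, -5.6]
grip_width: 0.0351
gripper_force: 60.3
time_s: 7.62
position: [0.4634, 0.1365, 0.2599]
tool_rot: [[-0.291, 0.957, -0.001], [0.957, 0.291, -0.003], [-0.002, -0.002, -1.0]]
ft_force: [-3.4, -7.0, -1.3]
grip_width: 0.0348
gripper_force: 60.8
```

View pics/c5.png

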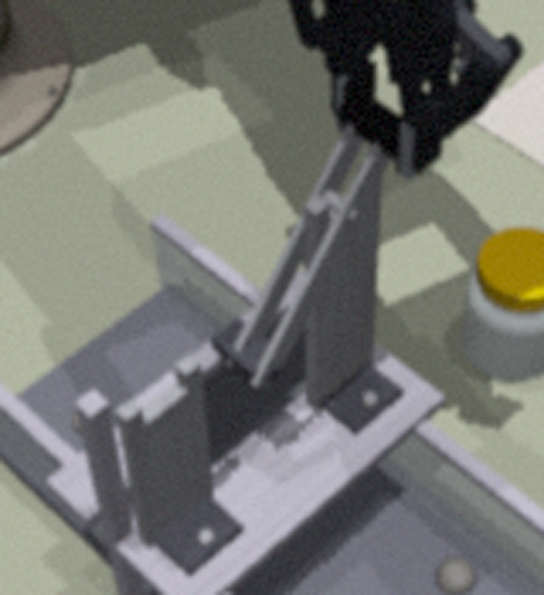

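The wrist force dropped from -5.6 to -1.3 N at about the expected height, so the pin is resting on the notch floor. I'll draw it inward against the prong.

```bash
python3 -m jog '[[0,0,0,-0.002,0,0.0005,20],[0,0,0,-0.002,0,0,20],[0,0,0,-0.002,0,0,20],[0,0,0,-0.002,0,0,20],[0,0,0,0,0,0,20]]' 60
```

```text
time_s: 8.3
position: [0.4651, 0.1312, 0.2609]
tool_rot: [[-0.292, 0.956, -0.0], [0.956, 0.292, 0.003], [0.003, 0.001, -1.0]]
ft_force: [-10.1, 4.0, 11.5]
grip_width: 0.0352
gripper_force: 62.1
```

The resistance (z +11.5 N) and the pin height (about 0.281 − 0.036 = 0.245) match the pin on the floor and against the inner prong. I'll let go.

```bash
python3 -m jog '[[0,0,0,0,0,0,45],[0,0,0,0,0,0,55],[0,0,0,0,0,0,75],[0,0,0,0,0,0,75],[0,0,0,0,0,0,75]]' 30
python3 - <<'E'
from h import *
a=snap('scene','s5')['pixels'][90:265,170:330]
cv2.imwrite('pics/c6.png',cv2.resize(a,None,fx=3.4,fy=3.4,interpolation=cv2.INTER_CUBIC)[:,:,::-1])
E
```

```text
time_s: 8.93
position: [0.4661, 0.1298, 0.2595]
tool_rot: [[-0.292, 0.957, -0.0], [0.957, 0.292, 0.0], [0.0, -0.0, -1.0]]
ft_force: [0.1, -1.1, 0.8]
grip_width: 0.0641
gripper_force: 0.0
```

View pics/c6.png

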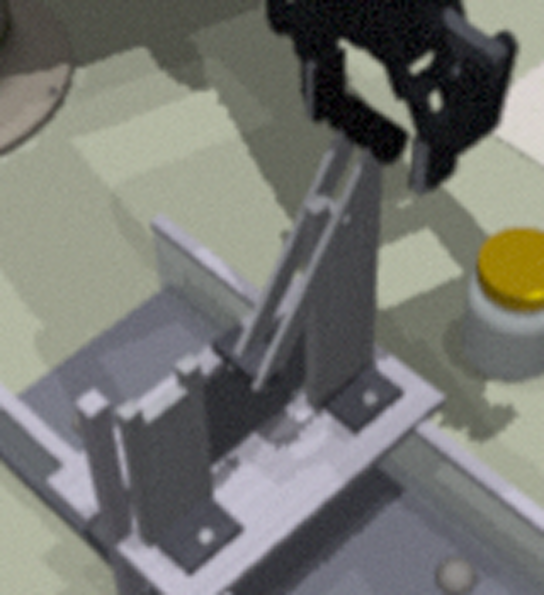

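The gripper is open and free (force about 0), the handle is at about (375,130), and the bar stays leaning with the gate still up. I'll withdraw straight up.

```bash
python3 -m jog '[[0,0,0,0,0,-0.01,90],[0,0,0,0,0,-0.02,90],[0,0,0,0,0,-0.03,90],[0,0,0,0,0,-0.03,90],[0,0,0,0,0,-0.03,90],[0,0,0,0,0,0,90],[0,0,0,0,0,0,90],[0,0,0,0,0,0,90]]'
python3 - <<'E'
from h import *
a=snap('scene','s6')['pixels'][90:265,170:330]
cv2.imwrite('pics/c7.png',cv2.resize(a,None,fx=3.4,fy=3.4,interpolation=cv2.INTER_CUBIC)[:,:,::-1])
E
```

```text
time_s: 9.98
position: [0.4658, 0.1298, 0.3787]
tool_rot: [[-0.292, 0.957, -0.002], [0.957, 0.292, -0.0], [0.0, -0.002, -1.0]]
ft_force: [0.4, -0.1, -0.9]
grip_width: 0.0768
gripper_force: 0.0
```

View pics/c7.png

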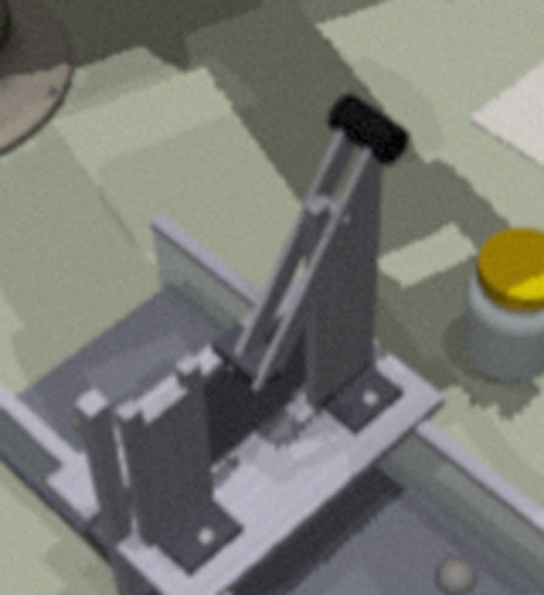

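The gripper is clear. The bar leans on the tall post with its handle at (368,128), unchanged since release, and the gate is held up.

```bash
python3 -c "
from rig import job
print(job.close_job())"
```

```text
the job is handed in; nothing more can be done
None
```

The gate is up and holding by itself, with the bar's pin in the taller post's notch; the gripper has let go and moved clear, and I handed the job in at about 10 s of the 29 s allowed.

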